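Refit the press knob of a bedside radio

ROBOT

A 7-joint arm with a two-finger parallel gripper is mounted at the origin on the work surface. World frame = base frame: x ahead of the robot, y to its left, z up, the work surface at z = 0. Lengths are in m, angles in rad, forces in N, time in s.
With the tool pointing down it reaches from about 0.4 to 0.85 m from the base axis. Payload 10.4 kg.
Tool frame: the origin (TCP) lies between the finger pads; the fingertips stand 22 mm ahead of it and the grasp point (between the pads) lies 3 mm ahead of it; z points along the fingers, y is the line along which they close (so a half turn about z gives the same grasp; the last joint's range is limited). The gripper opens to 85 mm and grips with 20 to 120 N. Pads are 22 mm wide; open, the fingers measure 114 mm over their backs; the gripper's body (76 mm by 85 mm) begins 54 mm behind the grasp point. The pads swing forward as they close: fully open they stand 13 mm farther back than shut.
Start: joints at [-1.247, 0.332, -0.065, 1.46, 0.022, 1.35, -0.088], TCP at [0.212, 0.588, 0.253] pointing down, gripper open.
Joint ranges: [-2.6, 2.6], [-0.5, 2.12], [-1.47, 1.34], [0.16, 2.42], [-1.27, 4.41], [0.06, 2.06], [-2.6, 2.6]. Speed limits (rad/s): [2.22, 2.22, 2.79, 2.79, 3.14, 3.14, 3.14].

INTERFACE

Orientations are given as a unit quaternion [x, y, z, w].
In Python, from workcell import manip, camera, ticket, boxes_of, outline_of gives the robot as it stands.
- The arm moves only by the tool carry_out, never from a script. Its argument "deltas" is a list of rows, each a list of 5 numbers: the shift along the tool's x, y, z as a fraction of full scale, then the turn about the tool's z as a fraction of full scale, then the opening, from -1 (shut) to 1 (fully open), so that 0 is half open. In form: [[tx, ty, tz, spin, gripper], ...]. A call has 1 to 20 rows; each row is the pose to reach, as a shift and turn from the pose commanded when the call began, along the tool's axes at that moment; what a row does not reach only later rows make up. Full scale, the value 1, is 150 mm for a shift and 30 degrees for a turn. A row lasts 1/8 s, in which the tool goes at most 62.5 mm and 10.7 degrees, less where a joint would pass 70% of its speed; a pose out of reach is approached as far as the arm can. A call with a number of a shift or a turn outside -1 to 1 is refused whole. A call with a gripper value outside its range is refused whole. The fingers move at their own pace and stop on an object; "force" is the grip in N (left out, the last holds). Time passes only in rows, so rows that repeat a pose let the fingers close. It gives the time, the measured TCP pose, the force, the opening and the grip force at its end, in the units of the state.
- manip.get_obs(): the state, without advancing time (a new reading comes with each control period).
- camera(name): name is "side" or "top" or "wrist"; returns a dict with "img" (480x640x3 uint8, red, green, blue), "depth" (480x640 float32, m along the optical axis (not along the pixel's ray), 0 where there is no reading), "vertical_fov" (degrees; the focal length in pixels is half the picture's height over the tangent of half this angle, whatever the lens; pixels are square), "cx", "cy" (the principal point, pixels), "k1" (the pictures are not rectified: a ray, as slopes to the right and down, at radius r is drawn at 1 + k1 r^2 times it, then the intrinsics apply), "R" (3x3) and "t" (3): a world point X has camera coordinates R X + t. Camera axes: x right, y down, z forward; pixel columns grow to the right and rows downward; lengths in m; the calibration is good to about 2 mm. A picture is of the moment at which its call begins.
- ticket.hand_in(): hands the job in; it is judged then, once.
Trained networks look in a picture, given as the dict that the camera call returned (one of the last four; its "shot" number tells which), for a name from the list of things; names that differ only in an ending like _2 or _b are one class to them, and where a whole thing is asked for, a point or a joint stands for the part that bears it (a point fixed in the world has none). Each returns a list of dicts, best first, with "conf" (0 to 1); they miss things now and then, are a little off and sometimes report something else, mostly with a low value. They report only what shows in the picture. A call takes as long as a camera call.
- boxes_of(query, picture): "position" ([x, y, z] in m, in world coordinates, good to about 4 mm: the middle of the surface that is visible of it).
- outline_of(query, picture): "region" (480x640 bool, what is visible of it).
The state is a dict: "clock": time; "joint_pos": joint angles; "joint_velocities": joint speeds; "tau": joint torques, N m; "position": TCP position; "ee_rot": TCP orientation; "ft_force": force on the tool from outside, world axes, zero at the start; "torque": the same for the moment, N m; "grip_width": opening from 0.0 (shut) to 1.0 (fully open); "grasp_force": force on a finger pad.
Only numpy, scipy, OpenCV 4.12 (cv2) and the standard library are available. Lean on these libraries where they do the work, as an engineer would, in place of code of your own. Each camera call takes 0.05 s, during which the arm holds its last target. There are 200 camera calls.

TASK

The press-and-turn knob has come off the bedside radio. First turn the radio's sleep timer back to its zero stop; then pick up the loose knob, turn it so that its socket matches the D-shaped shaft, push it onto the shaft and on down against the sprung plate until it stops, and finish while still holding it pressed fully down there. Leave the carton, the glass dish and the vase alone.

Things in the scene. Friction and masses are not known exactly. Their poses are not given: they have to be found in the camera images.
- radio: Bedside radio, fixed wooden case 130 (x) x 200 (y) x 75 mm high, aluminium top; origin at the centre of its underside, turned by some angle. On top, 55 mm from its middle: the sleep timer (+y side) and the bare D-shaft with its black plate (-y side). A folded aerial 6 mm thick lies along the top's +x edge, 54 mm from the middle.
- sleep_timer (a joint): Angle of the sleep timer, rad: 0 at its zero stop (hard), growing clockwise seen from above to at most 2.4; starts between 0.6 and 1.35. Turn it anticlockwise seen from above to reach zero, where its pointed end is at the longest white mark of the black disc below it (radius 33, 2 mm thick). Friction about 0.04 N m; stays where it is left.
- timer_grip (a point): Centre of the sleep timer's white bar grip, on its vertical turning axis, half-way up, 16 mm above the radio's top. Bar: flat parallel sides 14 mm apart, from 18 mm behind to 16 mm ahead of the axis, then a nose pointed to 23 mm; from 3 to 29 mm above the radio's top. x points along the bar to its pointed end, z up.
- knob_mid (a point): The loose white plastic knob, upright on the table, socket down; this point is on the socket's axis, half-way up, 16 mm above its underside. 32 mm tall; flat parallel sides 22 mm apart (across its y); blunt end 20 mm from the axis (-x), pointed end 31 mm from it (+x), with a thin black line on top near the point. x points to the pointed end, z up. About 45 g.
- shaft_tip (a point): Centre of the top of the upright steel D-shaft, 24 mm above the radio's top. Radius 6 mm, one flat 2 mm from the axis on its +x side; top 1.5 mm chamfered. x points out of the flat, and so must the fitted knob's pointed end; z up. Stands 12 mm out of the black plate at rest. A knob fully down has its underside 18 mm below this tip.
- volume_shaft (a joint): Angle of the D-shaft in the radio, rad, anticlockwise seen from above; 0 when its flat faces along the radio's x. Starts between -0.85 and 0.85, range -1.3 to 1.3; turns stiffly (friction 0.06 N m) together with the black plate, which has a short white line near its rim on the flat's side.
- press_plate (a joint): How far the sprung black plate around the shaft (disc of radius 31 mm, 4 mm thick, its top 12 mm above the radio's top when up) is pressed down, m: 0 up, 0.006 down at a hard stop. The spring takes 2.4 N to start and about 7 N at the stop, and lifts plate and knob again when not pressed.
- knob: The same loose knob; origin on the socket's axis at its underside, axes as for knob_mid. The socket, open below and 20 mm deep, is D-shaped: radius 6.8 mm, with its flat on the pointed (+x) side, 2.8 mm from the axis.
- carton: Small cardboard carton lying flat, 85 x 55 x 22 mm high; origin at the centre of its underside. Leave alone.
- dish: Heavy square glass dish, 110 x 110 x 32 mm high; origin at the centre of its underside. Leave alone.
- vase: Glass vase of flowers, 72 mm across at the foot, 160 mm high, 270 mm with the flowers; origin at the centre of its underside. Leave alone.

How it is judged:
By the outcome, as a careful person would: the job done as asked, in the order asked, and still so for the second after the job is handed in, while the arm keeps its last pose, push and grip.
It also fails if it takes over 54 s, if anything falls off the work surface, if the arm or the gripper's body presses on something with over 40 N, if the wrist force passes 120 N, or if a joint passes its speed limit or range.

## Working session

There is one attempt and no reset: what is moved stays moved. The work goes in short steps, Python scripts to look and compute and a tool call to move; the robot and the scene stay as the last step left them, time stands still between calls to the robot, and variables do not carry over. Pictures are saved under pics/ and viewed, at most 10 in all, crops included, and the job is handed in when it is done.

Besides the shell and the picture viewer there is one more tool, called after ">>>" by a JSON object that holds its "api" and its "payload". carry_out: Moves the arm, as the interface text tells. Its arguments: {"type":"object","properties":{"deltas":{"type":"array","items":{"type":"array","items":{"type":"number"}}},"force":{"type":"number"}},"required":["deltas"]}

```bash
mkdir -p pics
cat > h.py <<'E'
import numpy as np, cv2
from workcell import manip, camera, ticket, boxes_of, outline_of
from scipy.spatial.transform import Rotation as Ro
def K(c):
    f=c["img"].shape[0]/2/np.tan(np.radians(c["vertical_fov"])/2); return f
def rays(c,uv):
    uv=np.atleast_2d(np.asarray(uv,float)); f=K(c)
    d=(uv-[c["cx"],c["cy"]])/f; s=d.copy()
    for _ in range(20): s=d/(1+c["k1"]*(s**2).sum(1,keepdims=True))
    return np.c_[s,np.ones(len(s))]
def proj(c,X):
    X=np.atleast_2d(X); p=X@c["R"].T+c["t"]; s=p[:,:2]/p[:,2:]
    return s*(1+c["k1"]*(s**2).sum(1,keepdims=True))*K(c)+[c["cx"],c["cy"]]
def cloud(c,mask):
    v,u=np.nonzero(mask&(c["depth"]>0)); P=rays(c,np.c_[u,v])*c["depth"][v,u][:,None]
    return (P-c["t"])@c["R"], np.c_[u,v]
def onz(c,uv,z):
    r=rays(c,uv)@c["R"]; o=-c["R"].T@c["t"]
    return o+r*((z-o[2])/r[:,2:])
def tri(c1,p1,c2,p2):
    a,b=-c1["R"].T@c1["t"],-c2["R"].T@c2["t"]
    d,e=(rays(c1,p1)@c1["R"])[0],(rays(c2,p2)@c2["R"])[0]
    s=np.linalg.lstsq(np.c_[d,-e],b-a,rcond=None)[0]
    return (a+d*s[0]+b+e*s[1])/2, np.linalg.norm(a+d*s[0]-b-e*s[1])
def save(c,n): cv2.imwrite("pics/"+n,c["img"][:,:,::-1])
E
cat > a.py <<'E'
from h import *
np.set_printoptions(precision=4,suppress=True)
o=manip.get_obs(); print({k:o[k] for k in("clock","position","ee_rot","grip_width")})
cs={n:camera(n) for n in("top","side","wrist")}
for n,c in cs.items():
    print(n,-c["R"].T@c["t"],c["R"][2],c["k1"],c["vertical_fov"]); save(c,n+"0.png")
    for q in("radio","timer_grip","knob_mid","shaft_tip","press_plate","carton","dish","vase"):
        b=boxes_of(q,c)[:2]; print(q,[(np.round(x["position"],3),round(x["conf"],2)) for x in b])
E
python3 a.py
```

```text
{'clock': 0.0, 'position': array([0.2123, 0.5875, 0.2525]), 'ee_rot': array([ 0.1725,  0.985 , -0.0007, -0.0001]), 'grip_width': 0.998201758064608}
top [ 0.4011 -0.0166  1.1672] [ 0.1505 -0.0002 -0.9886] -0.037938151476595794 45.99599179621593
radio [(array([0.526, 0.02 , 0.078]), 0.69)]
timer_grip [(array([0.54 , 0.074, 0.101]), 0.57)]
knob_mid [(array([0.442, 0.267, 0.029]), 0.52)]
shaft_tip [(array([ 0.474, -0.255,  0.021]), 0.73), (array([ 0.529, -0.034,  0.087]), 0.57)]
press_plate [(array([ 0.528, -0.03 ,  0.087]), 0.71)]
carton [(array([ 0.476, -0.259,  0.02 ]), 0.57), (array([0.526, 0.022, 0.078]), 0.23)]
dish [(array([ 0.674, -0.334,  0.009]), 0.64)]
vase [(array([0.716, 0.352, 0.181]), 0.58), (array([ 0.527, -0.03 ,  0.084]), 0.18)]
side [-0.0321 -0.7902  0.7678] [ 0.5027  0.6564 -0.5625] -0.12831478538107655 51.25506054181839
radio [(array([ 0.509, -0.021,  0.075]), 0.59)]
timer_grip [(array([0.536, 0.07 , 0.096]), 0.47)]
knob_mid [(array([0.43 , 0.259, 0.027]), 0.55)]
shaft_tip [(array([ 0.528, -0.041,  0.087]), 0.77), (array([0.708, 0.338, 0.145]), 0.42)]
press_plate [(array([0.433, 0.256, 0.028]), 0.71), (array([ 0.526, -0.036,  0.088]), 0.67)]
carton [(array([ 0.471, -0.268,  0.022]), 0.87), (array([ 0.664, -0.332,  0.013]), 0.19)]
dish [(array([ 0.664, -0.334,  0.011]), 0.78), (array([0.54 , 0.07 , 0.098]), 0.74)]
vase [(array([0.706, 0.338, 0.146]), 0.84), (array([ 0.666, -0.332,  0.011]), 0.51)]
wrist [0.1406 0.6148 0.3735] [ 0.2854 -0.1047 -0.9527] -0.04308669670586152 64.96893805381337
radio []
timer_grip []
knob_mid [(array([0.429, 0.258, 0.033]), 0.55)]
shaft_tip []
press_plate []
carton []
dish []
vase []
```

View pics/top0.png

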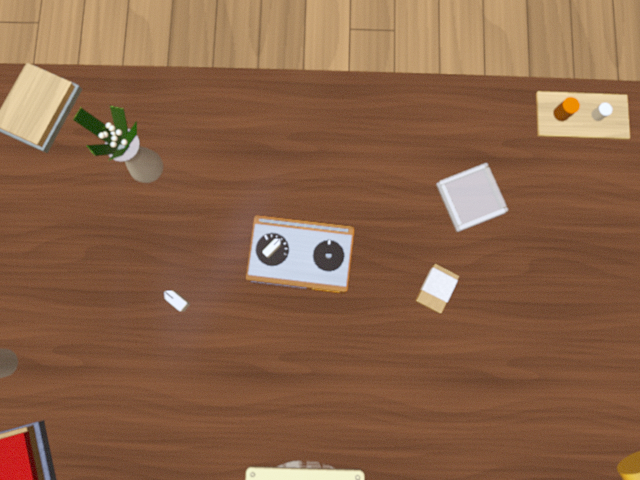

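```bash
cat > b.py <<'E'
from h import *
np.set_printoptions(precision=4,suppress=True)
def rect(P): 
    r=cv2.minAreaRect((P[:,:2]*1000).astype(np.float32)); return np.array(r[0])/1000,r[1],r[2]
for n in("top","side"):
    c=camera(n); C,uv=cloud(c,np.ones((480,640),bool))
    for nm,ctr,rad,z0,z1 in(("timer",(.54,.072),.045,.092,.115),("knob",(.437,.262),.05,.022,.045),("shaft",(.528,-.036),.03,.092,.11),("radio",(.53,.02),.16,.065,.12)):
        m=(np.hypot(*(C[:,:2]-ctr).T)<rad)&(C[:,2]>z0)&(C[:,2]<z1); P=C[m]
        if len(P)>5:
            print(n,nm,len(P),"zmed/98",np.median(P[:,2]),np.percentile(P[:,2],98),rect(P), "mean",P.mean(0))
E
python3 b.py
```

```text
top timer 158 zmed/98 0.10346611231341918 0.10807266675654242 (array([0.5398, 0.0758]), (14.067306518554688, 39.91410827636719), 47.486942291259766) mean [0.5389 0.0762 0.1031]
top knob 256 zmed/98 0.03144477278693064 0.035615140310695716 (array([0.4374, 0.2721]), (50.42026138305664, 22.20464324951172), 52.51513671875) mean [0.4362 0.2707 0.0313]
top shaft 25 zmed/98 0.09781466497037068 0.10094177675384872 (array([ 0.5246, -0.0356]), (40.95811462402344, 34.13655471801758), 80.691650390625) mean [ 0.5268 -0.0336  0.0972]
top radio 6775 zmed/98 0.07554371328309362 0.10114287769493549 (array([0.532 , 0.0229]), (200.21665954589844, 133.4801788330078), 84.66716766357422) mean [0.5313 0.0224 0.0771]
side timer 116 zmed/98 0.10164116252549084 0.10689035967244809 (array([0.5385, 0.0739]), (17.38127326965332, 38.24443054199219), 39.90517807006836) mean [0.5365 0.0724 0.1009]
side knob 111 zmed/98 0.031517407881770806 0.035452687512264686 (array([0.4371, 0.2699]), (51.71518325805664, 23.39469337463379), 53.641273498535156) mean [0.4342 0.2647 0.0307]
side shaft 19 zmed/98 0.0980111687024108 0.10116577561927907 (array([ 0.5245, -0.0356]), (7.722208023071289, 9.943126678466797), 10.465953826904297) mean [ 0.525  -0.0359  0.0974]
side radio 2819 zmed/98 0.07643214885930598 0.10178971677644374 (array([0.5304, 0.0215]), (205.8650665283203, 133.67999267578125), 84.93960571289062) mean [0.5228 0.0065 0.0783]
```

The radio is in the middle at about (300,255): timer at (272,249), shaft plate at (328,255), aerial on the upper (+x) edge. The knob is at (176,300), the carton at (438,288), the dish at (472,197) and the vase at (144,165). The measured heights fit the text: timer 0.104, knob 0.032, shaft about 0.099. I'll move in, passing over the knob for a wrist view.

>>> {"api": "carry_out", "payload": {"deltas": [[-0.2,-0.15,0,0,0],[-0.5,-0.38,0,0,0],[-0.8,-0.6,0,0,0],[-1,-0.76,0,0,0]]}}

```text
clock: 1.95
position: [0.3164, 0.4273, 0.2536]
ee_rot: [0.174, 0.985, 0.0, 0.0]
ft_force: [0.2, -0.6, -0.2]
grip_width: 0.5
grasp_force: 0.0
```

>>> {"api": "carry_out", "payload": {"deltas": [[-0.3,-0.22,0,0,0],[-0.6,-0.45,0,0,0],[-0.85,-0.65,0,0,0],[-0.93,-0.72,0,0,0],[-0.93,-0.72,0,0,0]]}}

```text
clock: 2.58
position: [0.4094, 0.2804, 0.2535]
ee_rot: [0.173, 0.985, 0.0, 0.0]
ft_force: [-0.5, 0.7, -0.7]
grip_width: 0.5
grasp_force: 0.0
```

Run:
```python
from h import *
import pickle
c=camera("wrist"); save(c,"w1.png"); pickle.dump(c,open("w1.pkl","wb"))
C,uv=cloud(c,np.ones((480,640),bool))
m=(np.hypot(*(C[:,:2]-(.437,.271)).T)<.05)&(C[:,2]>.024)&(C[:,2]<.045);P=C[m]
r=cv2.minAreaRect((P[:,:2]*1000).astype(np.float32));print(r,np.median(P[:,2]),len(P))
```

```text
((439.12042236328125, 272.80645751953125), (49.42292022705078, 22.37123680114746), 52.86268615722656) 0.03202426506649596 1123
```

View pics/w1.png

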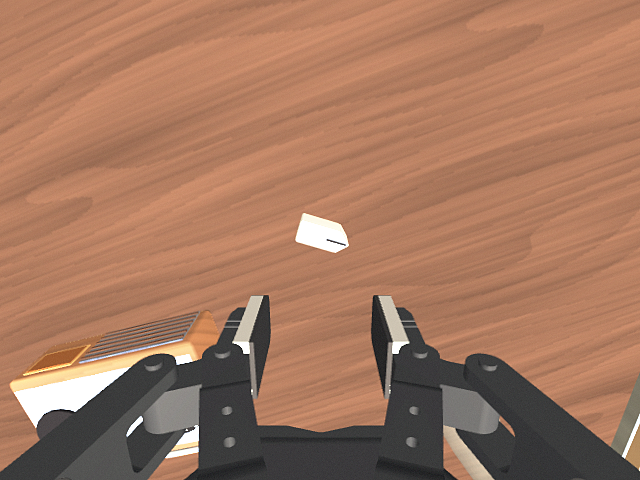

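The knob is at (322,233), with its black line and point to the right at (345,242), so it heads about 52.9° in the world. Next, over the radio.

>>> {"api": "carry_out", "payload": {"deltas": [[-0.3,-0.26,0,0,0],[-0.63,-0.56,0,0,0]]}}

```text
clock: 2.88
position: [0.4673, 0.1748, 0.2533]
ee_rot: [0.17, 0.985, 0.0, 0.0]
ft_force: [1.3, 0.1, 0.3]
grip_width: 0.498
grasp_force: 0.0
```

>>> {"api": "carry_out", "payload": {"deltas": [[-0.3,-0.26,0,0.3,0],[-0.55,-0.5,0,0.6,0],[-0.62,-0.55,0,0.73,0],[-0.62,-0.55,0,0.73,0]]}}

```text
clock: 3.38
position: [0.5271, 0.0654, 0.253]
ee_rot: [0.356, 0.935, -0.0, -0.0]
ft_force: [-1.9, -0.5, -0.6]
grip_width: 0.505
grasp_force: 0.0
```

```bash
cat > r.py <<'E'
from h import *
import sys
c=camera("wrist"); save(c,sys.argv[1])
np.savez(sys.argv[1]+".npz",**{k:c[k] for k in c})
C,uv=cloud(c,np.ones((480,640),bool))
for nm,ctr,rad,z0,z1 in(("timer",(.54,.072),.04,.095,.115),("shaft",(.525,-.036),.02,.092,.11),("radio",(.53,.02),.16,.07,.079)):
    m=(np.hypot(*(C[:,:2]-ctr).T)<rad)&(C[:,2]>z0)&(C[:,2]<z1);P=C[m]
    if len(P)>3: print(nm,cv2.minAreaRect((P[:,:2]*1000).astype(np.float32)),np.median(P[:,2]),len(P),P.mean(0))
for X in((.54,.075,.104),(.525,-.036,.099),(.525,-.036,.087)): print(proj(c,X))
E
python3 r.py w2.png
```

```text
timer ((541.8133544921875, 75.20880126953125), (14.010398864746094, 40.83513641357422), 47.44850158691406) 0.10402663105537774 951 [0.53986717 0.07674529 0.10377501]
shaft ((528.0753173828125, -33.3034782409668), (8.147303581237793, 12.744035720825195), 0.07260479032993317) 0.09847485585205155 153 [ 0.52815633 -0.03159277  0.09775153]
radio ((534.6056518554688, 22.558494567871094), (198.78726196289062, 129.05360412597656), 84.74906158447266) 0.07554146417521053 25667 [0.52637708 0.04197806 0.07554196]
[[339.74289198 232.41227555]]
[[224.06458368 304.43884428]]
[[227.50912734 297.80901263]]
```

View pics/w2.png

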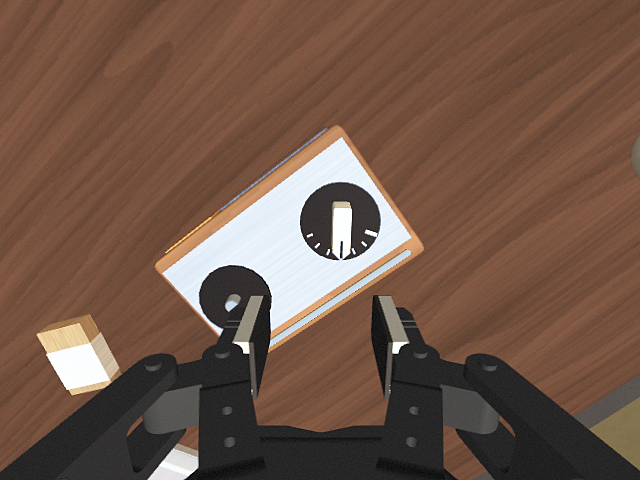

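The timer disc is at (340,221), with the bar pointing straight down to (341,258) and the longest mark at (371,233). The shaft is at (233,302). The bar axis comes out at (0.540, 0.077), heading -42.5°, and the radio's yaw is about -5.3°. The jaws are already lined up, so I'll descend.

>>> {"api": "carry_out", "payload": {"deltas": [[-0.01,0.11,0.3,0.03,0],[-0.01,0.11,0.65,0.03,0],[-0.01,0.115,0.88,0.03,0],[-0.01,0.115,0.97,0.03,0],[-0.01,0.115,0.97,0.03,0],[-0.01,0.115,0.97,0.03,-0.4],[-0.01,0.115,0.97,0.03,-1],[-0.01,0.115,0.97,0.03,-1],[-0.01,0.115,0.97,0.03,-1]], "force": 35}}

```text
clock: 4.55
position: [0.5396, 0.0756, 0.1095]
ee_rot: [0.364, 0.931, 0.0, 0.0]
ft_force: [-6.6, -2.7, 10.0]
grip_width: 0.151
grasp_force: 36.1
```

Run:
```python
from h import *
c=dict(np.load("w2.png.npz",allow_pickle=True))
for p in((371,233),(364,231),(378,235),(341,258)):
    X=onz(c,p,.077)[0]; d=X-[.540,.077,.077]; print(p,X,np.degrees(np.arctan2(d[1],d[0])),np.hypot(*d[:2]))
```

```text
(371, 233) [0.56444284 0.08960065 0.077     ] 27.271792826606518 0.027499612557548878
(364, 231) [0.55928856 0.08638902 0.077     ] 25.95525509758667 0.021452326373176935
(378, 235) [0.56961723 0.09282548 0.077     ] 28.117084993147618 0.033580148687792674
(341, 258) [0.56463344 0.056845   0.077     ] -39.28992697668207 0.03182813880417117
```

The longest mark is at about 27.5°, so the timer stands at 70° (1.22 rad), which is within the stated range. Turning anticlockwise.

>>> {"api": "carry_out", "payload": {"deltas": [[0,0,0,-0.22,-1],[0,0,0,-0.46,-1],[0,0,0,-0.72,-1],[0,0,0,-1,-1]]}}

```text
clock: 5.05
position: [0.5397, 0.0759, 0.1095]
ee_rot: [0.108, 0.994, 0.0, 0.0]
ft_force: [-4.7, -2.0, 8.8]
grip_width: 0.156
grasp_force: 35.9
```

>>> {"api": "carry_out", "payload": {"deltas": [[0,0,0,-0.25,-1],[0,0,0,-0.5,-1],[0,0,0,-0.75,-1],[0,0,0,-1,-1],[0,0,0,-1,-1]]}}

```text
clock: 5.68
position: [0.5397, 0.0762, 0.1095]
ee_rot: [-0.152, 0.988, 0.0, 0.0]
ft_force: [-5.4, -0.7, 8.7]
grip_width: 0.155
grasp_force: 35.9
```

Run:
```python
from h import *
o=manip.get_obs(); print(o)
R=Ro.from_quat(o["ee_rot"]).as_matrix(); print(np.degrees(np.arctan2(R[1,1],R[0,1])))
```

```text
{'clock': 5.675, 'joint_pos': array([-0.43381801,  0.28664786,  0.24224742,  1.85157179, -0.0809988 ,
        1.0119    ,  1.71697805]), 'joint_velocities': array([-7.61972740e-03, -3.44578143e-04,  7.59456045e-03, -3.44848778e-05,
       -1.88793234e-03,  1.39522952e-03, -5.04575360e-02]), 'tau': array([  0.35204021, -48.62545252,   3.2230977 , -33.69940281,
         0.19985955,  -1.95223801,   1.04873411]), 'position': array([0.53966886, 0.07618158, 0.10949292]), 'ee_rot': array([-1.51573429e-01,  9.88445825e-01,  4.09259167e-04,  4.23212096e-04]), 'ft_force': array([-5.42485978, -0.68027229,  8.71717078]), 'torque': array([-0.1020023 ,  1.24463737,  0.06123908]), 'grasp_force': 35.914430022239685, 'grip_width': 0.1545294257888031}
107.43626197446629
```

>>> {"api": "carry_out", "payload": {"deltas": [[0,0,0,-0.2,-1],[0,0,0,-0.33,-1],[0,0,0,-0.42,-1],[0,0,0,-0.48,-1],[0,0,0,-0.48,-1]]}}

```text
clock: 6.3
position: [0.5396, 0.0763, 0.1095]
ee_rot: [-0.273, 0.962, 0.001, 0.0]
ft_force: [-6.9, 0.5, 10.0]
grip_width: 0.152
grasp_force: 37.0
```

Run:
```python
from h import *
o=manip.get_obs(); print(o["torque"],o["ft_force"])
R=Ro.from_quat(o["ee_rot"]).as_matrix(); print(np.degrees(np.arctan2(R[1,1],R[0,1])))
```

```text
[ 0.10321869  1.35484459 -0.60947923] [-6.88936701  0.49299234 10.01945466]
121.68855024722515
```

The torque rose to 0.61 N m, so it's on the stop. Release, rise and look.

>>> {"api": "carry_out", "payload": {"deltas": [[0,0,0,-0.48,-0.5],[0,0,0,-0.48,0],[0,0,0,-0.48,0],[0,0,-0.3,-0.48,0],[0,0,-0.7,-0.48,0],[0,0,-0.95,-0.48,0],[0,0,-0.95,-0.48,0]]}}

```text
clock: 7.18
position: [0.5411, 0.0763, 0.2542]
ee_rot: [-0.391, 0.92, -0.0, 0.003]
ft_force: [-0.5, -0.0, -0.0]
grip_width: 0.496
grasp_force: 0.0
```

```bash
python3 r.py w3.png
```

```text
timer ((541.9443359375, 77.39881134033203), (40.680789947509766, 14.095132827758789), 29.105154037475586) 0.10409379564010174 960 [0.540037   0.07597005 0.10377091]
shaft ((527.9004516601562, -32.830833435058594), (12.371278762817383, 8.037628173828125), 89.485595703125) 0.09860004830429278 206 [ 0.52808847 -0.03229662  0.09819363]
radio ((535.0396728515625, 21.668411254882812), (199.3817596435547, 129.94158935546875), 84.83519744873047) 0.07554850588522073 32317 [0.52795777 0.0224344  0.07554184]
[[321.73910045 223.4099777 ]]
[[225.76179189  95.36272296]]
[[229.78898168  96.2727725 ]]
```

View pics/w3.png

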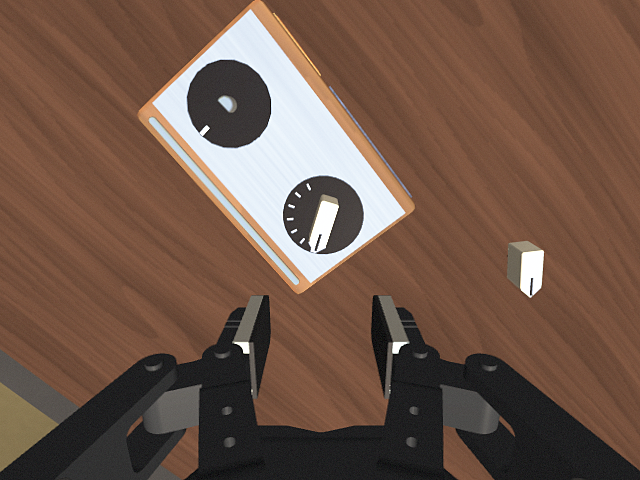

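The bar now lies at 29° over the longest mark, so the timer is at zero. The plate's white line is at (205,131) and the shaft at (228,103). Next I'll work out the flat's direction.

Run:
```python
from h import *
for f in("w3.png",):
    c=dict(np.load(f+".npz",allow_pickle=True)); im=c["img"].astype(int)
    g=im.min(2); yy,xx=np.mgrid[:480,:640]
    # plate centre: dark pixels ellipse -> world at z=.087
    m=(np.hypot(xx-229,yy-103)<50)&(im.max(2)<90)
    cnt=max(cv2.findContours(m.astype(np.uint8),0,2)[0],key=cv2.contourArea)[:,0]
    X=onz(c,cnt,.087)[:,:2]; A=np.c_[2*X,np.ones(len(X))]; s=np.linalg.lstsq(A,(X**2).sum(1),rcond=None)[0]
    print("plate",s[:2],np.sqrt(s[2]+s[:2]@s[:2]))
    w=(np.hypot(xx-205,yy-131)<9)&(g>140)&(np.hypot(xx-229,yy-103)<42); v,u=np.nonzero(w)
    W=onz(c,np.c_[u,v],.087)[:,:2]; d=W.mean(0)-s[:2]; print("line",len(u),W.mean(0),np.degrees(np.arctan2(d[1],d[0])),np.hypot(*d))
    e=np.linalg.eigh(np.cov((W-W.mean(0)).T))[1][:,1]; print("dir",np.degrees(np.arctan2(e[1],e[0])))
    C,uv=cloud(c,np.hypot(xx-228,yy-103)<15); m=C[:,2]>.0965; P=C[m]; print("top",P.mean(0),len(P),np.percentile(P[:,2],95))
    hull=cv2.convexHull((P[:,:2]*1e3).astype(np.float32)); print(cv2.minEnclosingCircle(hull))
    t=(np.hypot(xx-228,yy-103)<14)&(g>60);v,u=np.nonzero(t);T=onz(c,np.c_[u,v],.099)[:,:2];print(T.mean(0),len(u))
    cv2.imwrite("pics/c3.png",cv2.resize(c["img"][50:160,170:290,::-1],None,fx=5,fy=5,interpolation=2))
```

```text
plate [ 0.52945277 -0.03280518] 0.029761949456795046
line 52 [ 0.5561174  -0.03355099] -1.6021395465487802 0.02667505773196608
dir 178.2371739010231
top [ 0.5282816  -0.03271588  0.09871505] 181 0.10004768666745965
((529.6678466796875, -33.03282165527344), 6.15963888168335)
[ 0.52778832 -0.03169364] 244
```

View pics/c3.png

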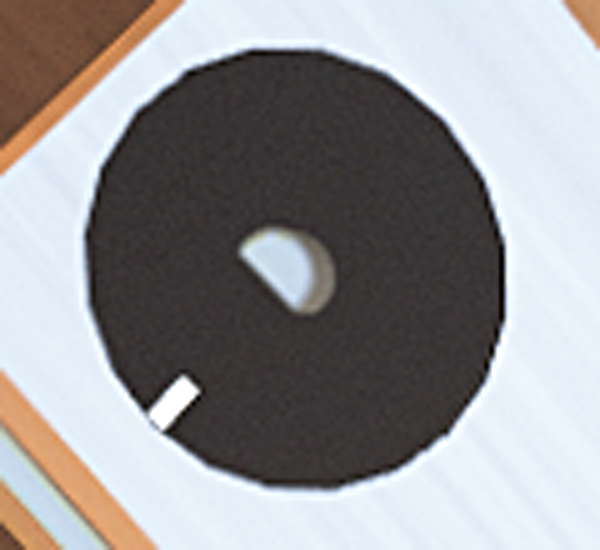

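The line points at -1.7° and the shaft centre is (0.5295, -0.0328); the crop also shows the D's flat facing the white line. Now to the knob.

>>> {"api": "carry_out", "payload": {"deltas": [[-0.07,0.22,0,0,0],[-0.15,0.5,0,0,0],[-0.22,0.8,0,0,0]]}}

```text
clock: 7.6
position: [0.4747, 0.1837, 0.249]
ee_rot: [-0.391, 0.92, -0.0, -0.001]
ft_force: [0.3, 1.4, -0.2]
grip_width: 0.501
grasp_force: 0.0
```

>>> {"api": "carry_out", "payload": {"deltas": [[-0.1,0.25,0.1,-0.1,0],[-0.18,0.5,0.35,-0.2,0],[-0.215,0.594,0.55,-0.23,0],[-0.215,0.594,0.6,-0.23,0],[-0.215,0.594,0.6,-0.23,0]]}}

```text
clock: 8.22
position: [0.4344, 0.2669, 0.1601]
ee_rot: [-0.446, 0.895, -0.0, -0.001]
ft_force: [-0.2, 0.3, -0.4]
grip_width: 0.5
grasp_force: 0.0
```

Run:
```python
from h import *
c=camera("wrist"); save(c,"w4.png")
C,uv=cloud(c,np.ones((480,640),bool))
m=(np.hypot(*(C[:,:2]-(.439,.272)).T)<.04)&(C[:,2]>.028)&(C[:,2]<.037);P=C[m]
print(len(P),cv2.minAreaRect((P[:,:2]*1000).astype(np.float32)),np.median(P[:,2]))
o=manip.get_obs(); R=Ro.from_quat(o["ee_rot"]).as_matrix(); print(o["position"],np.degrees(np.arctan2(R[1,1],R[0,1])))
a=np.median(P[:,2]); r=cv2.minAreaRect((P[:,:2]*1000).astype(np.float32)); th=np.radians(52.9)
ctr=np.array(r[0])/1e3-.0055*np.array([np.cos(th),np.sin(th)]); print("axis",ctr,"tool delta/150mm",R.T@(np.r_[ctr,.03]-o["position"])/.15)
```

```text
1967 ((439.4688415527344, 272.4921569824219), (50.09856414794922, 21.786230087280273), 53.550811767578125) 0.03218715533011735
[0.43490611 0.26710465 0.16093789] 142.89645508718013
axis [0.4361512  0.26810545] tool delta/150mm [-0.00995715 -0.00220332  0.87292467]
```

Measured height is 0.032, axis and heading agree. Grasp.

>>> {"api": "carry_out", "payload": {"deltas": [[-0.01,0,0.3,-0.02,0],[-0.01,0,0.6,-0.02,0],[-0.01,0,0.8,-0.02,0],[-0.01,0,0.88,-0.02,0],[-0.01,0,0.88,-0.02,-0.3],[-0.01,0,0.88,-0.02,-0.6],[-0.01,0,0.88,-0.02,-1],[-0.01,0,0.88,-0.02,-1]], "force": 60}}

```text
clock: 9.28
position: [0.4359, 0.2698, 0.0299]
ee_rot: [-0.451, 0.893, 0.0, 0.001]
ft_force: [-0.5, -1.0, 7.2]
grip_width: 0.245
grasp_force: 59.5
```

>>> {"api": "carry_out", "payload": {"deltas": [[0,0,-0.1,0,-1],[0,0,-0.4,0,-1],[0,0,-0.7,0,-1],[0,0,-0.95,0,-1],[0,0,-0.95,0,-1],[0,0,-0.95,0,-1]]}}

```text
clock: 10.02
position: [0.4347, 0.2691, 0.171]
ee_rot: [-0.451, 0.892, 0.0, 0.0]
ft_force: [-0.5, 0.3, -0.6]
grip_width: 0.244
grasp_force: 58.7
```

Run:
```python
from h import *
c=camera("wrist"); save(c,"w5.png"); C,uv=cloud(c,np.ones((480,640),bool))
o=manip.get_obs(); R=Ro.from_quat(o["ee_rot"]).as_matrix(); print(o["position"],np.degrees(np.arctan2(R[1,1],R[0,1])),o["grip_width"])
T=(C-o["position"])@R   # tool frame
i=c["img"].astype(int)[uv[:,1],uv[:,0]]
m=(abs(T[:,1])<.016)&(abs(T[:,0])<.045)&(abs(T[:,2])<.04)&(i.min(1)>130); P=T[m]
print(len(P),P.min(0),P.max(0),np.percentile(P,[2,50,98],axis=0))
m2=(abs(T[:,1])<.010)&(abs(T[:,0])<.045)&(abs(T[:,2])<.03); P=T[m2]; z=np.median(P[:,2]); P=P[abs(P[:,2]-z)<.004]; print(len(P),z,P.min(0),P.max(0))
```

```text
[0.43438856 0.26893693 0.17031284] 143.63544495573527 0.24424158698143456
9156 [-0.03051069 -0.01599856 -0.02218569] [0.02077463 0.01597615 0.02770624] [[-0.02404545 -0.01464985 -0.01664493]
 [ 0.00809463 -0.00045862 -0.00285923]
 [ 0.02010457  0.01458457  0.0223679 ]]
6075 -0.00287038263332433 [-0.03051069 -0.00999622 -0.00683268] [0.02057812 0.00997876 0.00112715]
```

View pics/w5.png

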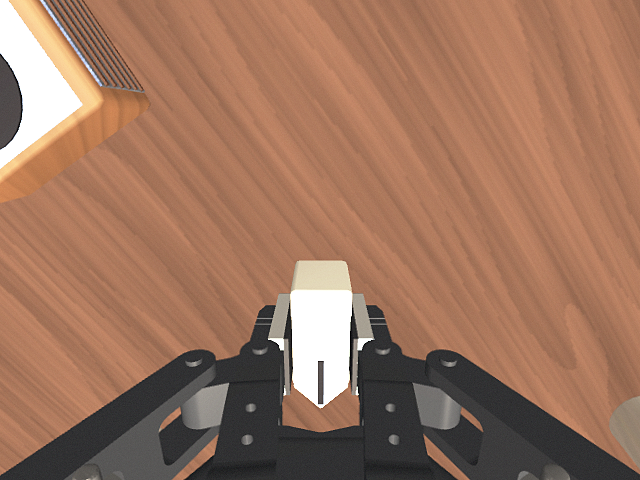

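The knob is held upright and straight, with its point along tool -x and its axis within 0.5 mm of the TCP. Its underside is 29 mm ahead of the TCP. Carry it to the shaft, turning it clockwise 55.3°.

>>> {"api": "carry_out", "payload": {"deltas": [[0.12,-0.15,0,0.2,-1],[0.28,-0.38,0,0.45,-1],[0.45,-0.6,0,0.72,-1],[0.62,-0.85,0,1,-1]]}}

```text
clock: 10.58
position: [0.4819, 0.1174, 0.1698]
ee_rot: [-0.203, 0.979, -0.0, -0.001]
ft_force: [-0.3, 0.6, -1.7]
grip_width: 0.242
grasp_force: 58.6
```

>>> {"api": "carry_out", "payload": {"deltas": [[0.03,-0.3,0,0.25,-1],[0.06,-0.6,0,0.5,-1],[0.1,-0.85,0,0.72,-1],[0.11,-1,0,0.84,-1],[0.11,-1,0,0.84,-1],[0.11,-1,0,0.84,-1]]}}

```text
clock: 11.32
position: [0.5272, -0.0238, 0.1703]
ee_rot: [0.012, 1.0, 0.0, -0.0]
ft_force: [0.2, 0.6, -0.4]
grip_width: 0.245
grasp_force: 58.7
```

```bash
cat > d.py <<'E'
from h import *
o=manip.get_obs(); R=Ro.from_quat(o["ee_rot"]).as_matrix(); a=np.degrees(np.arctan2(R[1,1],R[0,1]))
k=o["position"]+R@[.0004,0,.0291]; print("tcp",o["position"],"a",a,"tilt",R[:,2],"knob",k,"F",o["ft_force"],o["torque"],o["clock"])
print("delta units",R.T@(np.array([.5296,-.0331,.105])-k)/.15,"spin",(a-88.3)/30)
E
python3 d.py
```

```text
tcp [ 0.52716811 -0.0237811   0.17034557] a 88.59798187672669 tilt [-9.72842549e-04  5.64572102e-04 -9.99999367e-01] knob [ 0.52673992 -0.02375488  0.14124598] F [ 0.19583958  0.64408581 -0.44287582] [0.03068177 0.01691012 0.01541016] 11.325
delta units [-0.02082415 -0.06194623  0.241586  ] spin 0.009932729224223162
```

>>> {"api": "carry_out", "payload": {"deltas": [[-0.02,-0.062,0.08,0.01,-1],[-0.02,-0.062,0.18,0.01,-1],[-0.02,-0.062,0.24,0.01,-1],[-0.02,-0.062,0.24,0.01,-1],[-0.02,-0.062,0.24,0.01,-1]]}}

```text
clock: 11.95
position: [0.5304, -0.0345, 0.135]
ee_rot: [0.016, 1.0, 0.0, 0.0]
ft_force: [-1.7, 0.4, -1.6]
grip_width: 0.245
grasp_force: 58.7
```

```bash
python3 d.py
python3 - <<'E'
from h import *
ims=[]
for n,X in(("side",(.53,-.033,.1)),("top",(.53,-.033,.1)),("wrist",(.53,-.033,.1))):
    c=camera(n); u,v=proj(c,X)[0].astype(int); u=min(max(u,50),590);v=min(max(v,50),430)
    ims.append(cv2.resize(c["img"][v-45:v+45,u-45:u+45,::-1],(260,260),interpolation=cv2.INTER_CUBIC))
cv2.imwrite("pics/m6.png",np.hstack(ims))
E
```

```text
tcp [ 0.53036594 -0.0345425   0.1350102 ] a 88.14239339007288 tilt [ 3.50146337e-04  1.17678387e-04 -9.99999932e-01] knob [ 0.52997634 -0.03452611  0.10591007] F [-1.72161132  0.39027405 -1.58586405] [-0.05112603 -0.06695788  0.00297448] 11.95
delta units [0.00281788 0.00942029 0.00606735] spin -0.00525355366423715
```

View pics/m6.png

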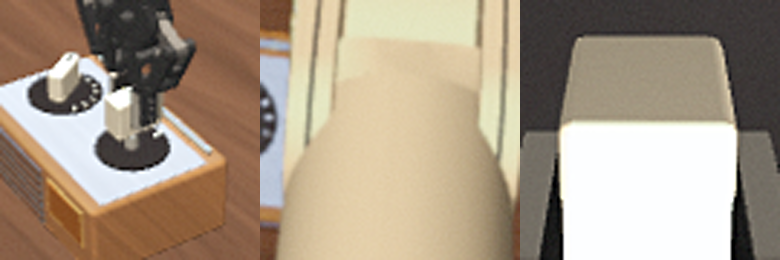

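The side crop shows the knob right above the shaft. I'll correct 1.4 mm in y and lower gently.

>>> {"api": "carry_out", "payload": {"deltas": [[0.003,0.01,0,0,-1],[0.003,0.01,0.02,0,-1],[0.003,0.01,0.04,0,-1],[0.003,0.01,0.055,0,-1],[0.003,0.01,0.07,0,-1],[0.003,0.01,0.07,0,-1]]}}

```text
clock: 12.85
position: [0.5297, -0.0332, 0.1241]
ee_rot: [0.016, 1.0, 0.0, -0.0]
ft_force: [-0.2, 0.1, -0.2]
grip_width: 0.247
grasp_force: 58.7
```

```bash
python3 d.py
```

```text
tcp [ 0.52970168 -0.03319855  0.12408398] a 88.12694473884906 tilt [-2.63526327e-04  3.55755661e-05 -9.99999965e-01] knob [ 0.52929422 -0.03318444  0.09498408] F [-0.15317247  0.14133165 -0.16615339] [ 0.00441947  0.00319248 -0.04083247] 12.85
delta units [-0.00200137  0.00063109 -0.06677329] spin -0.005768508705031176
```

It's 4 mm past the tip with no contact force, so it's sliding on. Continue down.

>>> {"api": "carry_out", "payload": {"deltas": [[0,0,0.02,0,-1],[0,0,0.04,0,-1],[0,0,0.06,0,-1],[0,0,0.075,0,-1],[0,0,0.085,0,-1],[0,0,0.085,0,-1]]}}

```text
clock: 13.6
position: [0.5298, -0.0332, 0.1117]
ee_rot: [0.016, 1.0, 0.0, 0.0]
ft_force: [-2.8, -0.3, 5.7]
grip_width: 0.245
grasp_force: 59.4
```

```bash
python3 d.py
```

```text
tcp [ 0.52979766 -0.0331523   0.11171656] a 88.12782726456709 tilt [ 3.55117839e-05  2.03129573e-04 -9.99999979e-01] knob [ 0.52939891 -0.03313333  0.08261655] F [-2.75969997 -0.28847979  5.70375635] [0.02970496 0.62693021 0.01977424] 13.6
delta units [-0.00133695  0.00029632 -0.14922289] spin -0.005739091181096967
```

>>> {"api": "carry_out", "payload": {"deltas": [[0,0,0.008,0,-1],[0,0,0.015,0,-1],[0,0,0.022,0,-1],[0,0,0.03,0,-1],[0,0,0.03,0,-1]], "force": 90}}

```text
clock: 14.22
position: [0.5301, -0.0332, 0.1103]
ee_rot: [0.017, 1.0, 0.001, 0.0]
ft_force: [-17.3, 0.5, 40.1]
grip_width: 0.234
grasp_force: 97.0
```

```bash
python3 d.py
```

```text
tcp [ 0.53013136 -0.03323498  0.11034204] a 88.1048060159956 tilt [ 8.52311204e-04  1.34722008e-03 -9.99998729e-01] knob [ 0.52975638 -0.03318255  0.08124176] F [-17.34079312   0.50839116  40.13323542] [ 0.19078909  4.18710121 -0.00737863] 14.225
delta units [ 0.0009323   0.00073326 -0.15838822] spin -0.006506466133479686
```

The force climbed steeply at underside height 0.081, which is the hard stop. I'll ease the push and keep it pressed.

>>> {"api": "carry_out", "payload": {"deltas": [[0,0,-0.005,0,-1],[0,0,-0.01,0,-1],[0,0,-0.01,0,-1],[0,0,-0.01,0,-1]]}}

```text
clock: 14.72
position: [0.53, -0.0332, 0.1106]
ee_rot: [0.016, 1.0, 0.0, 0.0]
ft_force: [-11.7, 1.3, 26.3]
grip_width: 0.237
grasp_force: 94.7
```

```bash
python3 d.py
python3 - <<'E'
from h import *
c=camera("side"); u,v=proj(c,(.535,.02,.08))[0].astype(int)
cv2.imwrite("pics/s7.png",cv2.resize(c["img"][v-75:v+75,u-90:u+90,::-1],None,fx=4,fy=4,interpolation=2))
E
```

```text
tcp [ 0.52999589 -0.03318382  0.11059757] a 88.11818442789259 tilt [ 6.44859582e-04  8.88399040e-04 -9.99999397e-01] knob [ 0.52961487 -0.03314483  0.08149735] F [-11.68345933   1.32848589  26.27295418] [0.10104022 2.71349654 0.03303957] 14.725
delta units [ 1.24868630e-05  4.37872260e-04 -1.56684067e-01] spin -0.00606051907024702
```

View pics/s7.png

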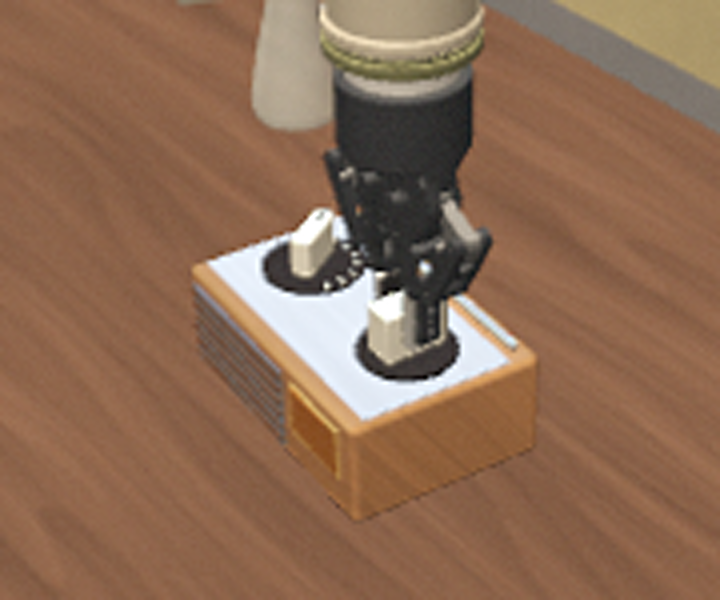

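The side crop shows the knob seated on its plate at (400,335), still gripped, and the timer bar untouched at (312,240). The steady 26 N is well above the 7 N spring, and the height matches full depth.

```bash
python3 -c "
from workcell import ticket; print(ticket.hand_in())"
```

```text
the job is handed in; nothing more can be done
None
```

The job is handed in: the sleep timer is at its zero stop, and the knob is on the D-shaft, still held pressed to the plate's stop at about 26 N. It took about 15 s, and the arm never went near the carton, dish or vase.

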